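Slide a casting mould home into the corner stop

ROBOT

A 6-joint arm with a two-finger parallel gripper is mounted at the origin on the work surface. World frame = base frame: x ahead of the robot, y to its left, z up, the work surface at z = 0. Lengths are in m, angles in rad, forces in N, time in s.
With the tool pointing down it reaches from about 0.35 to 0.775 m from the base axis. Payload 7.3 kg.
Tool frame: the origin (TCP) lies at the centre of the arm's flange, where the gripper is bolted on; the fingertips stand 178 mm ahead of it and the grasp point (between the pads) lies 159 mm ahead of it; z points along the fingers, y is the line along which they close (so a half turn about z gives the same grasp; the last joint's range is limited). The gripper opens to 92 mm and grips with 3 to 60 N. Pads are 19 mm wide; open, the fingers measure 130 mm over their backs; the gripper's body (75 mm by 190 mm) begins 47 mm behind the grasp point.
Start: joints at [-1.458, 0.342, 1.524, -0, 1.275, -0.146], TCP at [0.134, -0.508, 0.405] pointing down, gripper open.
Joint ranges: [-2.53, 2.53], [-0.77, 2.02], [0.04, 2.7], [-1, 4.14], [0.28, 2.66], [-3.11, 3.11]. Speed limits (rad/s): [2.57, 2.57, 3.14, 3.14, 3.14, 3.14].

INTERFACE

Orientations are given as [roll, pitch, yaw] about the fixed x, y, z axes, in that order (R = Rz(yaw) Ry(pitch) Rx(roll)).
In Python, from cell import telemetry, vision, ticket gives the robot as it stands.
- The arm moves only by the shell command python3 -m crank 'ROWS' [FORCE]. ROWS is JSON, a list of rows, each a list of 5 numbers: the gripper command: -1 is shut, 1 is fully open, values between are in proportion, then the shift along the tool's x, y, z in mm, then the turn about the tool's z in rad. In form: [[fingers, dx, dy, dz, roll], ...]. A call has 1 to 12 rows; each row is the pose to reach, as a shift and turn from the pose commanded when the call began, along the tool's axes at that moment; what a row does not reach only later rows make up. A row lasts 1/12 s, in which the tool goes at most 41.7 mm and 7.16 degrees, less where a joint would pass 70% of its speed; a pose out of reach is approached as far as the arm can. A call with a gripper value outside its range is refused whole. The fingers move at their own pace and stop on an object; FORCE is the grip in N (left out, the last holds). Time passes only in rows, so rows that repeat a pose let the fingers close. It gives the time, the measured TCP pose, the force, the opening and the grip force at its end, in the units of the state.
- telemetry.observe(): the state, without advancing time (a new reading comes with each control period).
- vision.read_camera(name): name is "side" or "top" or "wrist"; returns (picture, depth): 400x640x3 uint8, red, green, blue; 400x640 float32, m along the optical axis (not along the pixel's ray), 0 where there is no reading.
- vision.get_calibration(name): a dict with "camera_matrix" (3x3 intrinsics, pixels), "rvec" (rotation vector, rad) and "tvec" (3), from world to camera coordinates, as OpenCV has them. Camera axes: x right, y down, z forward; pixel columns grow to the right and rows downward; lengths in m; the calibration is good to about 2 mm. A picture is of the moment at which its call begins: read the wrist's pose just before it. get_calibration takes no time and is no camera call; for the wrist camera it gives the pose at the moment of the call.
- ticket.hand_in(): hands the job in; it is judged then, once.
The state is a dict: "time": time; "qpos": joint angles; "qvel": joint speeds; "joint_efforts": joint torques, N m; "tool_pos": TCP position; "tool_rot": TCP orientation; "contact_force": force on the tool from outside, world axes, zero at the start; "torque": the same for the moment, N m; "opening": finger opening in m; "grip_force": force on a finger pad.
Only numpy, scipy, OpenCV 4.12 (cv2) and the standard library are available. Lean on these libraries where they do the work, as an engineer would, in place of code of your own. Each camera call takes 0.05 s, during which the arm holds its last target. There are 200 camera calls.

TASK

Push the blue-strapped plaster mould along the bench into the corner stop, until one side lies flat against the wooden batten and the next side against the red end block. Only push it with the fingers: it must stay flat on the bench, never lifted or tipped, so that its halves do not part. Leave everything else where it stands, and finish with the hand clear.

Things in the scene. Friction and masses are not known exactly. Their poses are not given: they have to be found in the camera images.
- mould_blue: Plaster casting mould, white block 90 x 90 mm, 70 mm high, pour hole (30 mm wide, 30 deep) in its top, blue strap round its sides and two stripes of that colour on top, 0.4 to 1.0 kg; loose on the bench, slides when pushed low on a side. Origin: centre of its underside; x and y square to its sides, z up. Start yaw within 0.3 rad.
- mould_yellow: Plaster casting mould, white block 90 x 90 mm, 70 mm high, pour hole (30 mm wide, 30 deep) in its top, yellow strap round its sides and two stripes of that colour on top, 0.4 to 1.0 kg; loose on the bench, slides when pushed low on a side. Origin: centre of its underside; x and y square to its sides, z up. Start yaw within 0.3 rad. Bystander: to be left where it stands.
- stop: Corner stop screwed to the bench, 40 mm high: a light wood batten 530 x 30 mm with a red block 100 x 30 mm square to its end. Origin: inner corner, at bench height. x: from the robot towards the batten, whose stopping face is the plane x = 0, from y = -500 mm to 0; y: along the batten to the red block, whose stopping face is the plane y = 0, from x = -100 mm to 0. Yaw within 0.05 rad.
- stop_home (a point): Point on the bench 45 mm from both stopping faces (x = y = -45 mm in the stop's frame), where the mould's origin lies when it is fully home; axes as stop.
- tape_roll: Bystander: loose roll of blue strapping tape lying flat, 60 mm across, 20 mm high, 40 mm hole. Origin: centre of its underside.
- cup: Bystander: loose white cup, 68 mm across, 70 mm high. Origin: centre of its underside.
- brush: Bystander: loose brush lying on the bench, about 0.2 m long along its x. Origin: underside, near its middle.
- jar: Bystander: loose white and blue jar with a white lid, 60 mm across, 80 mm high. Origin: centre of its underside.
- plug: Bystander: loose turned wooden plug, 40 mm across, 55 mm high. Origin: centre of its underside.
Not all that is in view belongs to the job. What is shaped like the mould_blue but pink is not meant.

How it is judged:
By the outcome, as a careful person would: the job done as asked, in the order asked, and still so for the second after the job is handed in, with the robot touching nothing.
It also fails if it takes over 54 s, if anything falls off the work surface, if the arm or the gripper's body presses on something with over 40 N, if the wrist force passes 120 N, or if a joint passes its speed limit or range.

## Working session

There is one attempt and no reset: what is moved stays moved. The work goes in short steps, Python scripts to look and compute and a shell command to move; the robot and the scene stay as the last step left them, time stands still between calls to the robot, and variables do not carry over. Pictures are saved under pics/ and viewed, at most 10 in all, crops included, and the job is handed in when it is done.

```bash
mkdir -p pics; cat > h.py <<'E'
import numpy as np, cv2
from cell import telemetry, vision, ticket
def grab(n):
    c=vision.get_calibration(n); im,d=vision.read_camera(n); return im,d,c
def save(im,fn): cv2.imwrite('pics/'+fn,cv2.cvtColor(im,cv2.COLOR_RGB2BGR))
def ray(c,px,z):
    K=np.array(c['camera_matrix']);R=cv2.Rodrigues(np.array(c['rvec'],float))[0];t=np.array(c['tvec'],float).ravel()
    o=-R.T@t; p=np.atleast_2d(np.array(px,float)); v=np.c_[(p-K[:2,2])/[K[0,0],K[1,1]],np.ones(len(p))]@R
    return o+v*((z-o[2])/v[:,2])[:,None]
E
python3 - <<'E'
from h import *
for n in('top','side'):
    im,d,c=grab(n); save(im,n+'0.png'); np.savez(n+'0.npz',d=d,**c,im=im)
s=telemetry.observe(); print(s)
E
```

```text
{'time': 0.1, 'qpos': array([-1.45801566e+00,  3.42683224e-01,  1.52491364e+00,  2.53840008e-05,
        1.27539835e+00, -1.46028307e-01]), 'qvel': array([ 2.18379960e-05, -2.07923838e-03, -7.71072135e-04,  4.14972311e-04,
       -1.64946295e-03,  4.74297555e-05]), 'joint_efforts': array([ 4.95161585e-04, -4.32006955e+01, -2.44694656e+01,  7.17657083e-02,
        5.25863981e-02, -4.43172053e-05]), 'tool_pos': array([ 0.1343607 , -0.50740021,  0.40410136]), 'tool_rot': array([-3.14020855e+00, -2.28102544e-04,  2.58801413e-01]), 'contact_force': array([-0.75897434,  0.12736116, -0.51621148]), 'torque': array([-0.01467415, -0.01405006, -0.04028978]), 'grip_force': 0.0, 'opening': 0.09170474435496032}
```

View pics/top0.png

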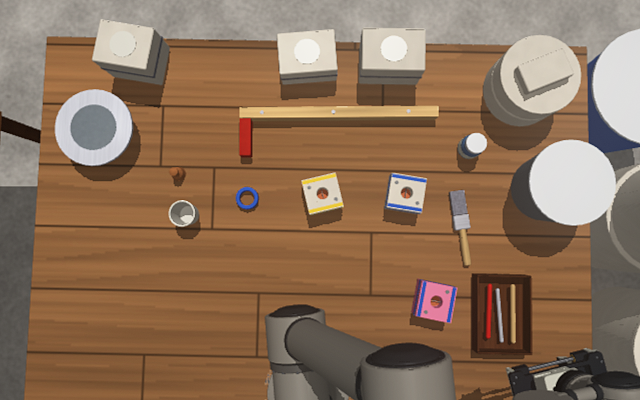

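View pics/side0.png

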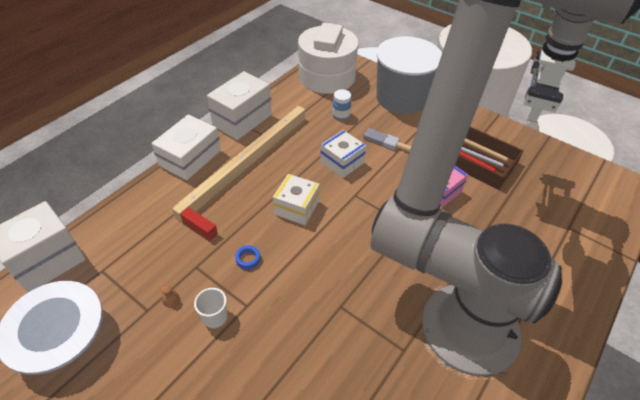

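Top view: the blue mould is at about (407,193), the yellow one at (322,194). The batten runs along row 112 and the red block is at (246,137). I'll measure from an enlarged crop.

```bash
python3 - <<'E'
from h import *
f=np.load('top0.npz'); im=f['im'][95:220,230:480]
save(cv2.resize(im,None,fx=3.2,fy=3.2,interpolation=cv2.INTER_CUBIC),'crop.png')
E
```

```text
(no output)
```

View pics/crop.png

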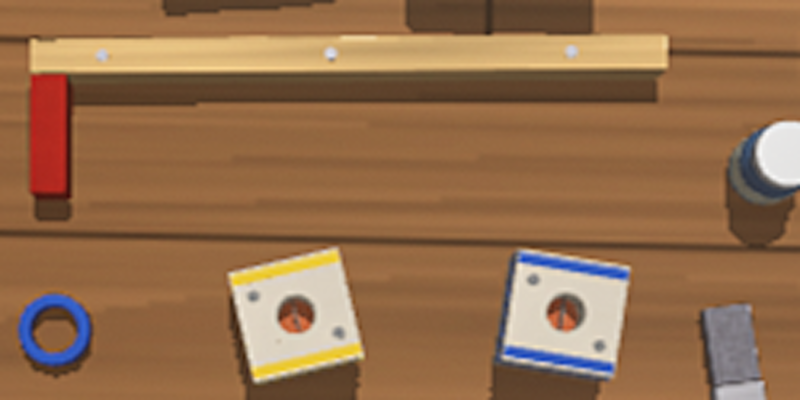

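```bash
python3 - <<'E'
from h import *
f=np.load('top0.npz'); P=lambda l,z: ray(f,np.array(l)/3.2+[230,95],z)[:,:2].round(4)
print('blue',P([(517,250),(630,267),(611,379),(502,364)],.07).tolist(),P([(517,250),(630,267),(611,379),(502,364)],.07).mean(0))
print('yel',P([(229,272),(337,248),(363,357),(254,382)],.07).tolist())
print('batten',P([(70,74),(370,72),(668,70)],.04).tolist())
print('red',P([(70,75),(69,194)],.04).tolist())
print('jar,brush',P([(795,155)],.08),P([(705,310),(745,305)],.01))
E
```

```text
blue [[0.5749, -0.2054], [0.5632, -0.2962], [0.4728, -0.2817], [0.4829, -0.1945]] [ 0.52345 -0.24445]
yel [[0.5521, 0.0256], [0.5734, -0.0607], [0.4861, -0.0833], [0.4642, 0.0034]]
batten [[0.7179, 0.1634], [0.7249, -0.0856], [0.7318, -0.3326]]
red [[0.7171, 0.1633], [0.6174, 0.1609]]
jar,brush [[ 0.655  -0.4255]] [[ 0.5355 -0.3715]
 [ 0.5405 -0.405 ]]
```

```bash
python3 -m crank '[[-0.13,358,-176,0,0.231],[-0.13,358,-176,0,0.231],[-0.13,358,-176,0,0.231],[-0.13,358,-176,0,0.231],[-0.13,358,-176,0,0.231],[-0.13,358,-176,0,0.231],[-0.13,358,-176,0,0.231],[-0.13,358,-176,0,0.231],[-0.13,358,-176,0,0.231],[-0.13,358,-176,0,0.231],[-0.13,358,-176,0,0.231],[-0.13,358,-176,0,0.231]]'
```

```text
time: 1.1
tool_pos: [0.4361, -0.2447, 0.4043]
tool_rot: [-3.141, 0.001, 0.031]
contact_force: [-0.4, -0.5, -0.3]
opening: 0.0396
grip_force: 0.0
```

```bash
python3 -m crank '[[-0.13,0,0,40,0],[-0.13,0,0,80,0],[-0.13,0,0,120,0],[-0.13,0,0,155,0],[-0.13,0,0,185,0],[-0.13,0,0,205,0],[-0.13,0,0,212,0],[-0.13,0,0,212,0],[-0.13,0,0,212,0]]'; python3 - <<'E'
from h import *
im,d,c=grab('top'); im2=grab('side')[0]
a=cv2.resize(im[95:260,300:500],None,fx=2,fy=2,interpolation=cv2.INTER_CUBIC)
b=cv2.resize(im2[90:255,250:450],None,fx=2,fy=2,interpolation=cv2.INTER_CUBIC)
save(np.hstack([a,b]),'s1.png')
E
```

```text
time: 1.85
tool_pos: [0.4353, -0.2466, 0.1934]
tool_rot: [3.141, -0.0, 0.027]
contact_force: [0.5, 0.2, 0.0]
opening: 0.0396
grip_force: 0.0
```

View pics/s1.png

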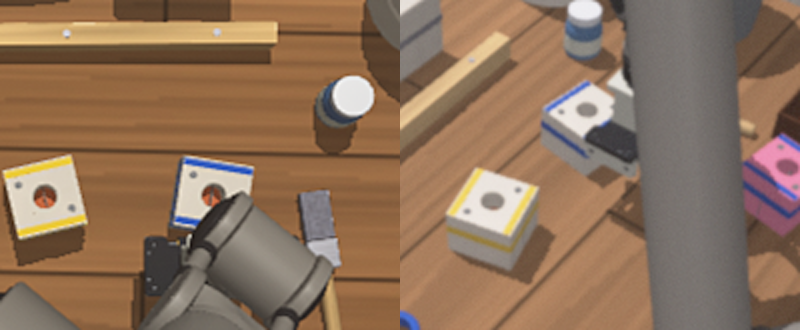

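The hand is low behind the blue mould (crop left at (213,195)), and clear of the yellow mould, jar and brush. Pushing forward.

```bash
python3 -m crank '[[-0.13,10,0,0,0],[-0.13,22,0,0,0],[-0.13,34,0,0,0],[-0.13,46,0,0,0],[-0.13,58,0,0,0],[-0.13,70,0,0,0],[-0.13,82,0,0,0],[-0.13,94,0,0,0],[-0.13,106,0,0,0],[-0.13,118,0,0,0],[-0.13,130,0,0,0],[-0.13,140,0,0,0]]'; python3 -m crank '[[-0.13,10,0,0,0],[-0.13,20,0,0,0],[-0.13,28,0,0,0],[-0.13,35,0,0,0],[-0.13,40,0,0,0],[-0.13,44,0,0,0],[-0.13,47,0,0,0],[-0.13,47,0,0,0]]'; python3 - <<'E'
from h import *
im,d,c=grab('top');np.savez('top1.npz',**c)
a=cv2.resize(im[95:220,330:480],None,fx=4,fy=4,interpolation=cv2.INTER_CUBIC)
save(a,'s2.png')
E
```

```text
time: 2.95
tool_pos: [0.5763, -0.2416, 0.194]
tool_rot: [3.141, 0.0, 0.028]
contact_force: [-4.6, -0.8, 3.3]
opening: 0.0399
grip_force: 2.4
time: 3.62
tool_pos: [0.623, -0.2405, 0.1932]
tool_rot: [3.141, -0.001, 0.028]
contact_force: [-1.6, 0.5, 0.4]
opening: 0.0401
grip_force: 0.6
```

View pics/s2.png

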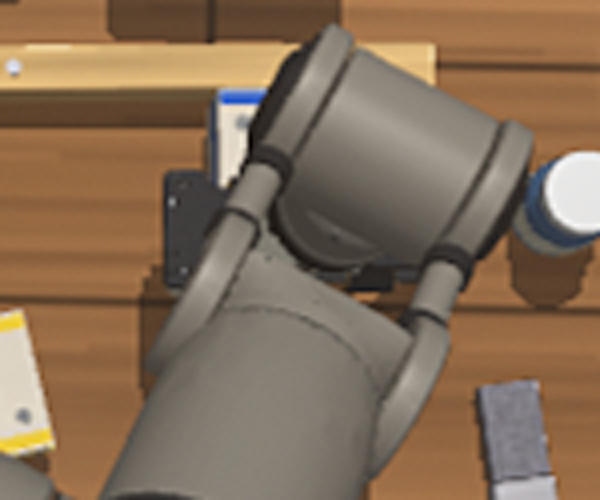

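The mould's far edge (crop row about 90) is almost at the batten. I'll creep on until contact.

```bash
python3 -m crank '[[-0.13,2,0,0,0],[-0.13,3,0,0,0],[-0.13,4,0,0,0],[-0.13,5,0,0,0],[-0.13,6,0,0,0],[-0.13,6,0,0,0]]'
```

```text
time: 4.17
tool_pos: [0.6282, -0.2405, 0.1929]
tool_rot: [3.142, 0.0, 0.028]
contact_force: [-5.0, 0.5, 3.0]
opening: 0.0397
grip_force: 2.3
```

```bash
python3 -m crank '[[-0.13,1,0,0,0],[-0.13,2,0,0,0],[-0.13,3,0,0,0],[-0.13,3,0,0,0]]'
```

```text
time: 4.5
tool_pos: [0.6306, -0.2404, 0.1929]
tool_rot: [-3.141, 0.003, 0.028]
contact_force: [-9.8, -1.1, 5.3]
opening: 0.0397
grip_force: 4.4
```

```bash
python3 -m crank '[[-0.13,1,0,0,0],[-0.13,2,0,0,0],[-0.13,2,0,0,0]]'
```

```text
time: 4.75
tool_pos: [0.6313, -0.2405, 0.1929]
tool_rot: [-3.14, 0.007, 0.028]
contact_force: [-18.5, -0.6, 12.3]
opening: 0.0401
grip_force: 8.9
```

```bash
python3 -m crank '[[-0.13,-30,0,0,0],[-0.13,-30,0,-40,0],[-0.13,-30,0,-80,0],[-0.13,-30,0,-120,0],[-0.13,-10,30,-135,-0.12],[-0.13,10,50,-135,-0.24],[-0.13,20,70,-135,-0.36],[-0.13,30,86,-135,-0.48],[-0.13,43,86,-135,-0.6],[-0.13,43,86,-135,-0.72],[-0.13,43,86,-135,-0.84],[-0.13,43,86,-135,-0.96]]'; python3 -m crank '[[-0.13,0,0,0,-0.12],[-0.13,0,0,0,-0.24],[-0.13,0,0,0,-0.36],[-0.13,0,0,0,-0.48],[-0.13,0,0,0,-0.6],[-0.13,0,0,0,-0.611],[-0.13,0,0,0,-0.611]]'
python3 - <<'E'
from h import *
im,d,c=grab('top');im2=grab('side')[0]
a=cv2.resize(im[85:235,320:520],None,fx=2,fy=2,interpolation=cv2.INTER_CUBIC)
b=cv2.resize(im2[70:220,250:450],None,fx=2,fy=2,interpolation=cv2.INTER_CUBIC)
save(np.hstack([a,b]),'s3.png')
E
```

```text
time: 5.75
tool_pos: [0.6793, -0.325, 0.3272]
tool_rot: [3.14, -0.001, 0.994]
contact_force: [-0.3, 0.4, -0.0]
opening: 0.0402
grip_force: 0.0
time: 6.33
tool_pos: [0.679, -0.325, 0.3276]
tool_rot: [3.141, 0.0, 1.596]
contact_force: [0.7, 0.8, 0.3]
opening: 0.0401
grip_force: 0.0
```

View pics/s3.png

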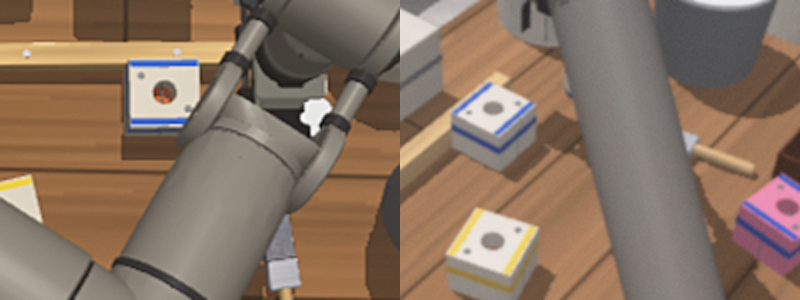

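The mould sits square at the batten (crop (164,92)), with the hand beyond its right side and clear of the jar. Lowering.

```bash
python3 -m crank '[[-0.13,0,0,30,0],[-0.13,0,0,60,0],[-0.13,0,0,90,0],[-0.13,0,0,115,0],[-0.13,0,0,130,0],[-0.13,0,0,134,0],[-0.13,0,0,134,0]]'; python3 -m crank '[[-0.13,10,0,0,0],[-0.13,20,0,0,0],[-0.13,30,0,0,0],[-0.13,40,0,0,0],[-0.13,50,0,0,0],[-0.13,60,0,0,0],[-0.13,70,0,0,0],[-0.13,80,0,0,0],[-0.13,80,0,0,0]]'
```

```text
time: 7.02
tool_pos: [0.6785, -0.3249, 0.1922]
tool_rot: [-3.14, -0.001, 1.597]
contact_force: [-1.1, 0.2, -0.3]
opening: 0.0399
grip_force: 0.0
time: 7.77
tool_pos: [0.6768, -0.2429, 0.1948]
tool_rot: [3.14, 0.0, 1.6]
contact_force: [0.3, -0.1, 1.1]
opening: 0.04
grip_force: 0.0
```

```bash
python3 -m crank '[[-0.13,8,0,0,0],[-0.13,20,0,0,0],[-0.13,32,0,0,0],[-0.13,44,0,0,0],[-0.13,56,0,0,0],[-0.13,68,0,0,0],[-0.13,80,0,0,0],[-0.13,92,0,0,0],[-0.13,104,0,0,0],[-0.13,116,0,0,0],[-0.13,128,0,0,0],[-0.13,140,0,0,0]]';  python3 -m crank '[[-0.13,12,0,0,0],[-0.13,24,0,0,0],[-0.13,36,0,0,0],[-0.13,48,0,0,0],[-0.13,60,0,0,0],[-0.13,72,0,0,0],[-0.13,84,0,0,0],[-0.13,96,0,0,0],[-0.13,108,0,0,0],[-0.13,120,0,0,0],[-0.13,130,0,0,0],[-0.13,138,0,0,0]]'
python3 - <<'E'
from h import *
im,d,c=grab('top');np.savez('top2.npz',**c);im2=grab('side')[0]
a=cv2.resize(im[90:215,230:355],None,fx=3.2,fy=3.2,interpolation=cv2.INTER_CUBIC)
b=cv2.resize(im2[150:275,150:275],None,fx=3.2,fy=3.2,interpolation=cv2.INTER_CUBIC)
save(np.hstack([a,b]),'s4.png')
E
```

```text
time: 8.77
tool_pos: [0.6727, -0.1054, 0.1946]
tool_rot: [3.14, 0.002, 1.598]
contact_force: [0.6, -5.8, 4.0]
opening: 0.0398
grip_force: 2.7
time: 9.77
tool_pos: [0.6687, 0.0332, 0.1942]
tool_rot: [3.141, 0.001, 1.599]
contact_force: [1.0, -5.9, 4.0]
opening: 0.0399
grip_force: 2.8
```

View pics/s4.png

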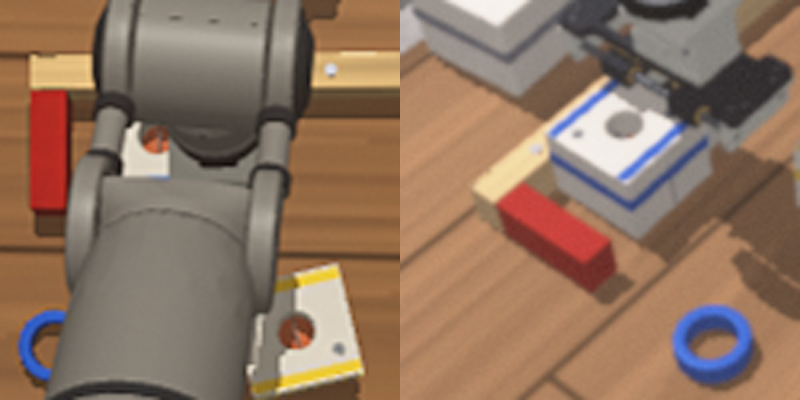

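The mould is aligned with the batten and about 30 mm short of the red block (side crop (620,170)), and the yellow one hasn't moved. Creeping in.

```bash
python3 -m crank '[[-0.13,6,0,0,0],[-0.13,12,0,0,0],[-0.13,17,0,0,0],[-0.13,21,0,0,0],[-0.13,24,0,0,0],[-0.13,26,0,0,0],[-0.13,27,0,0,0],[-0.13,28,0,0,0],[-0.13,29,0,0,0],[-0.13,30,0,0,0],[-0.13,30,0,0,0]]'; python3 -m crank '[[-0.13,1,0,0,0],[-0.13,2,0,0,0],[-0.13,2,0,0,0]]'
```

```text
time: 10.78
tool_pos: [0.6678, 0.063, 0.1935]
tool_rot: [-3.141, -0.0, 1.599]
contact_force: [-0.3, -2.3, -0.6]
opening: 0.0403
grip_force: 1.0
time: 11.03
tool_pos: [0.6677, 0.0651, 0.1935]
tool_rot: [-3.141, -0.0, 1.599]
contact_force: [-0.8, -1.1, -1.1]
opening: 0.04
grip_force: 0.9
```

```bash
python3 -m crank '[[-0.13,1,0,0,0],[-0.13,2,0,0,0],[-0.13,3,0,0,0],[-0.13,3,0,0,0]]';python3 -m crank '[[-0.13,1,0,0,0],[-0.13,2,0,0,0],[-0.13,2,0,0,0]]'
```

```text
time: 11.37
tool_pos: [0.6677, 0.0663, 0.1937]
tool_rot: [-3.141, 0.003, 1.598]
contact_force: [-0.6, -10.5, -0.2]
opening: 0.0401
grip_force: 5.0
time: 11.62
tool_pos: [0.6677, 0.0667, 0.1939]
tool_rot: [-3.141, 0.005, 1.598]
contact_force: [-2.3, -16.6, 0.6]
opening: 0.04
grip_force: 8.5
```

```bash
python3 -m crank '[[-0.13,-15,0,0,0],[-0.13,-40,0,0,0],[-0.13,-40,0,-40,0],[-0.13,-40,0,-80,0],[-0.13,-40,0,-120,0],[-0.13,-20,-30,-135,0.12],[-0.13,10,-60,-135,0.24],[-0.13,35,-91,-135,0.36],[-0.13,55,-91,-135,0.48],[-0.13,55,-91,-135,0.6],[-0.13,55,-91,-135,0.72],[-0.13,55,-91,-135,0.84]]'; python3 -m crank '[[-0.13,0,0,0,0.12],[-0.13,0,0,0,0.24],[-0.13,0,0,0,0.36],[-0.13,0,0,0,0.48],[-0.13,0,0,0,0.6],[-0.13,0,0,0,0.72],[-0.13,0,0,0,0.731],[-0.13,0,0,0,0.731]]'
python3 - <<'E'
from h import *
im,d,c=grab('top');im2=grab('side')[0]
a=cv2.resize(im[90:215,230:355],None,fx=3.2,fy=3.2,interpolation=cv2.INTER_CUBIC)
b=cv2.resize(im2[150:275,150:275],None,fx=3.2,fy=3.2,interpolation=cv2.INTER_CUBIC)
save(np.hstack([a,b]),'s5.png')
E
```

```text
time: 12.62
tool_pos: [0.5749, 0.1232, 0.3293]
tool_rot: [-3.142, -0.001, 0.754]
contact_force: [0.4, -0.8, 0.6]
opening: 0.04
grip_force: 0.0
time: 13.28
tool_pos: [0.5751, 0.1224, 0.3289]
tool_rot: [-3.141, -0.0, 0.031]
contact_force: [-0.7, 0.3, -0.2]
opening: 0.0401
grip_force: 0.0
```

View pics/s5.png

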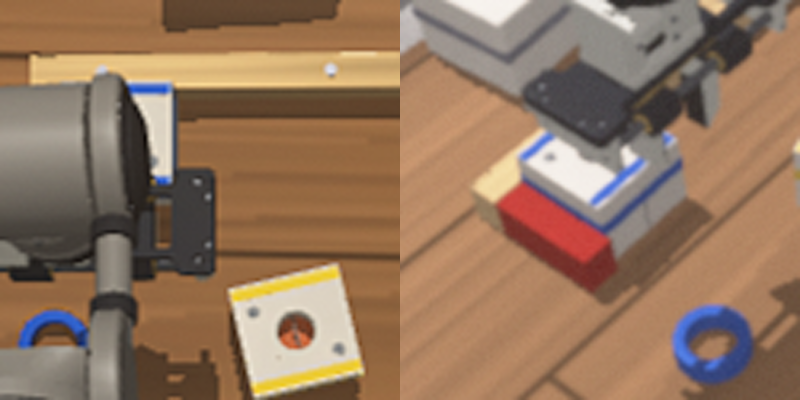

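The mould is in the corner (side crop (610,170)). Now one gentle nudge towards the batten to be sure of that face, with narrower fingers so they stay clear of the red block.

```bash
python3 -m crank '[[-0.46,0,8,30,0],[-0.46,0,8,60,0],[-0.46,0,8,90,0],[-0.46,0,8,115,0],[-0.46,0,8,130,0],[-0.46,0,8,135,0],[-0.46,0,8,135,0]]'; python3 -m crank '[[-0.46,8,0,0,0],[-0.46,16,0,0,0],[-0.46,24,0,0,0],[-0.46,32,0,0,0],[-0.46,38,0,0,0],[-0.46,42,0,0,0],[-0.46,44,0,0,0],[-0.46,45,0,0,0],[-0.46,46,0,0,0],[-0.46,46,0,0,0]]'
```

```text
time: 13.97
tool_pos: [0.5751, 0.1142, 0.1925]
tool_rot: [3.142, 0.003, 0.029]
contact_force: [0.1, -0.4, 1.3]
opening: 0.0246
grip_force: 0.0
time: 14.8
tool_pos: [0.6208, 0.1155, 0.1937]
tool_rot: [3.141, 0.002, 0.028]
contact_force: [-5.2, 0.0, 3.7]
opening: 0.0248
grip_force: 2.4
```

```bash
python3 -m crank '[[-0.46,1,0,0,0],[-0.46,2,0,0,0],[-0.46,3,0,0,0],[-0.46,3,0,0,0]]'
```

```text
time: 15.13
tool_pos: [0.6219, 0.1156, 0.1936]
tool_rot: [3.141, 0.009, 0.028]
contact_force: [-16.2, -1.6, 11.0]
opening: 0.0247
grip_force: 8.2
```

It's seated. Backing off, rising and clearing the view.

```bash
python3 -m crank '[[-0.46,-15,0,0,0],[-0.46,-40,0,0,0],[-0.46,-40,0,-40,0],[-0.46,-40,0,-80,0],[-0.46,-40,0,-120,0],[-0.46,-40,0,-160,0],[-0.46,-60,35,-190,0],[-0.46,-80,70,-190,0],[-0.46,-100,105,-190,0],[-0.46,-120,140,-190,0],[-0.46,-140,175,-190,0],[-0.46,-160,210,-190,0]]';python3 -m crank '[[-0.46,0,40,0,0],[-0.46,0,80,0,0],[-0.46,0,120,0,0],[-0.46,0,160,0,0],[-0.46,0,200,0,0],[-0.46,0,200,0,0]]'
python3 - <<'E'
from h import *
im,d,c=grab('top');np.savez('top3.npz',**c)
save(cv2.resize(im[90:215,230:480],None,fx=3.2,fy=3.2,interpolation=cv2.INTER_CUBIC),'s6.png')
E
```

```text
time: 16.13
tool_pos: [0.4692, -0.0997, 0.3841]
tool_rot: [3.141, -0.002, 0.028]
contact_force: [1.7, -1.6, 0.1]
opening: 0.0248
grip_force: 0.0
time: 16.63
tool_pos: [0.4755, -0.3046, 0.3835]
tool_rot: [3.137, -0.002, 0.023]
contact_force: [-1.7, 0.6, -0.1]
opening: 0.0246
grip_force: 0.0
```

View pics/s6.png

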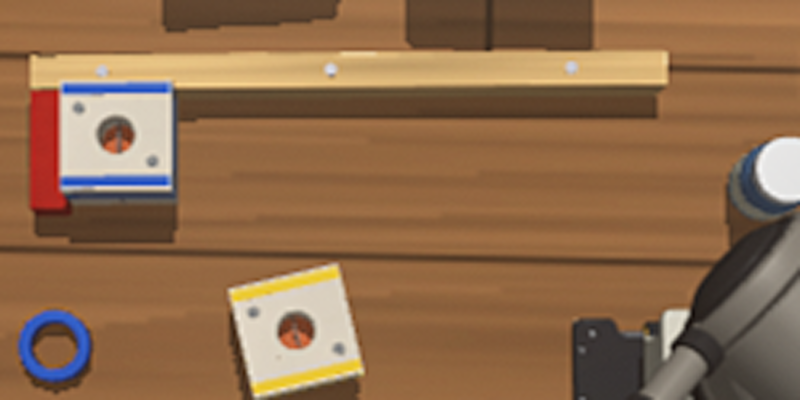

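```bash
python3 - <<'E'
from h import *
f=np.load('top3.npz'); P=ray(f,np.array([(60,83),(173,82),(173,191),(60,190)])/3.2+[230,90],.07)[:,:2]
print(P.round(4).tolist(),P.mean(0))
E
```

```text
[[0.7164, 0.167], [0.7191, 0.0753], [0.6299, 0.0728], [0.6287, 0.1641]] [0.67350843 0.1197881 ]
```

Last view: the mould is flush with the batten and the red block (crop (117,135)), and the yellow mould, tape roll and jar are where they were.

```bash
python3 -c "
from cell import ticket; print(ticket.hand_in())"
```

```text
the job is handed in; nothing more can be done
None
```

The blue-strapped mould was pushed flat along the bench into the corner, and it sits against both the batten and the red block. The hand is clear, nothing else in the last picture had moved, and the job is handed in at about 17 s.

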